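Unfold the crank handle and clamp the dish in the bench press

TASK

A petri dish with a freshly cemented lid stands under the small bench press. Fold the press's crank handle fully upright before you turn the crank, then wind the crank clockwise (seen from above) until the foot clamps the dish firmly with about 20 N, never as hard as 32 N or the dish cracks, and let go with the dish left clamped. Do not disturb the spare dish, the dropper bottle or the felt pen beside the press.

Things in the scene. Friction and masses are not known exactly. Their poses are not given: they have to be found in the camera images.
- press: grey two-column bench press fixed to the worktop. Origin: centre of its underside on the worktop; z up, y along the bridge that joins the two columns. Base plate 130 (x) by 170 (y) mm, bridge 34 by 164 mm with its top 115 mm above the worktop (column nuts to 123 mm), the crank stands on the bridge's middle and turns about the vertical (origin's z) axis.
- crank_axis (a point): centre of the top of the crank's hub (34 mm diameter), 135 mm above the worktop, on the turning axis.
- handle_pivot (a point): centre of the handle's hinge pin at the outer end of the crank arm, 50 mm from the turning axis, 151 mm above the worktop; the pin is level and square to the arm. The flat steel arm is 18 mm wide, its top 134 mm above the worktop; two hinge cheeks, 24 mm apart over all, rise to 157 mm beside the pivot and reach 7 mm inward of it.
- handle_ball (a point): centre of the black ball (18 mm diameter) on the free end of the handle, 48 mm from the pivot on a steel stem of 10 mm diameter. Folded flat, the handle lies level along the arm, the ball over the hub (ball centre 2 mm short of the turning axis, 16 mm above the hub's top); upright, the ball's centre is 199 mm above the worktop, straight above the pivot.
- handle (a joint): folding angle of the handle, rad: 0 folded flat, 1.57 upright against its stop. It starts between 0 and 0.25. Stiff hinge (0.06 N m of friction), stays where it is left.
- crank (a joint): crank angle, rad, grows clockwise seen from above; at 0 the arm points along the press's +y. Starts between -0.4 and 0.4. Lowers the foot 12 mm per rad. Steady friction of 0.40 N m (8 N at the ball while moving, easing to 4 or 5 N in a pause) holds it where it is left; each newton of clamping adds about 0.2 N at the ball (20 N adds 4 to 5 N).
- foot: sprung round foot (52 mm diameter, rubber face) under the screw; origin: centre of its face. It yields about 5 to 8 N per mm when pressing. The dish (92 mm across, 15 mm high, flat lid) is centred below it on a height-adjustable anvil left at an unmeasured height; the foot meets the dish after the crank has turned about 0.7 to 2.3 rad from its start.
- spare_dish: bystander: closed petri dish, 92 mm across, 15 mm high, lying on the worktop to the press's right (-y) side; origin at the centre of its underside.
- dropper: bystander: white dropper bottle, 27 mm across, 83 mm high, standing behind and left of the press; origin at the centre of its underside.
- felt_pen: bystander: marker pen, 17 by 135 by 16 mm, lying left of the press; origin at the middle of its underside.
Things that resemble listed ones, but are neither listed nor needed, are in the scene too. There is more than one size of the press; the one meant has the size given above.

How it is judged:
On the way, in this order (a step that is already met when the one before it is completed fails the run):
1. the handle is folded upright (at least 1.4 rad) (value of joint handle above 1.4 rad), for 0.2 s.
2. the crank is turned until the foot bears on the dish (more than 3 N) (contact force between foot and anything else above 3 N), for 0.1 s.
At the end, for the whole second after the job is handed in: the foot clamps the dish with 12 to 28 N and the crank is at rest (contact force between foot and anything else between 12 and 28 N and velocity of joint crank between -0.05 and 0.05 rad/s); the robot touches nothing.
It fails at once if the crank is turned by more than about 0.4 rad (its end moved 20 mm) with the handle not yet upright (below 1.1 rad) (distance of handle_pivot from where it was at the start of the episode above 0.02 m and value of joint handle below 1.1 rad).
It fails at once if the foot presses the dish with more than 32 N (contact force between foot and anything else above 32 N).
It fails at once if a bystander is moved more than 20 mm (distance of any of spare_dish, dropper, felt_pen from where it was at the start of the episode above 0.02 m).
It also fails if it takes over 64 s, if anything falls off the work surface, if the arm or the gripper's body presses on something with over 40 N, if the wrist force passes 120 N, or if a joint passes its speed limit or range.

ROBOT

A 7-joint arm with a two-finger parallel gripper is mounted at the origin on a cart in front of the work surface, level with it; the furniture and walls round the work are solid. World frame = base frame: x ahead of the robot, y to its left, z up, the work surface at z = 0. Lengths are in m, angles in rad, forces in N, time in s.
With the tool pointing down it reaches from about 0.4 to 0.85 m from the base axis. Payload 10.4 kg.
Tool frame: the origin (TCP) lies on the centre line of the jaws, within the pads' length; the fingertips stand 8 mm ahead of it and the grasp point (between the pads) lies 11 mm behind it (r.finger_overhang is the distance from the TCP to the fingertips, in m); z points along the fingers, y is the line along which they close (so a half turn about z gives the same grasp; the last joint's range is limited). The gripper opens to 87 mm and grips with 3 to 60 N. Pads are 19 mm wide; open, the fingers measure 117 mm over their backs; the gripper's body (75 mm by 190 mm) begins 51 mm behind the grasp point.
Start: joints at [1.114, 0.332, -0.065, 1.46, 0.022, 1.35, -0.088], TCP at [0.263, -0.567, 0.231] pointing down, gripper open.
Joint ranges: [-2.6, 2.6], [-0.5, 2.12], [-1.47, 1.34], [0.16, 2.42], [-1.27, 4.41], [0.06, 2.06], [-2.6, 2.6]. Speed limits (rad/s): [2.22, 2.22, 2.79, 2.79, 3.14, 3.14, 3.14].

INTERFACE

Orientations are given as a unit quaternion [x, y, z, w].
In Python, from bench import r, vision gives the robot as it stands.
- The arm moves only by the tool drive_tool, never from a script. Its argument "series" is a list of rows, each a list of 2 entries, a list of its own where there are three numbers: the shift along the world's x, y, z in cm, then the turn about the world's z in degrees. A call has exactly 10 rows; each row shifts and turns the commanded pose from where the row before left it; what a row does not reach is not made up. A row lasts 1/8 s, in which the tool goes at most 62.5 mm and 10.7 degrees, less where a joint would pass 70% of its speed; a pose out of reach is approached as far as the arm can. A call with a gripper value outside its range is refused whole. "hand" is the closure, from 0 (fully open) to 1 (shut), set as the call begins (left out, the last holds). The fingers move at their own pace and stop on an object; "newtons" is the grip in N (left out, the last holds). Time passes only in rows, so rows that do not move let the fingers close, or fill a call up. It gives the time, the measured TCP pose, the force, the opening and the grip force at its end, in the units of the state.
- r.read_state(): the state, without advancing time (a new reading comes with each control period).
- vision.camera(name): name is "side" or "top"; returns a dict with "color" (480x640x3 uint8, red, green, blue), "intrinsics" (3x3 intrinsics, pixels), "R" (3x3) and "t" (3): a world point X has camera coordinates R X + t. Camera axes: x right, y down, z forward; pixel columns grow to the right and rows downward; lengths in m; the calibration is good to about 2 mm. A picture is of the moment at which its call begins. There is no depth.
- r.close_job(): hands the job in; it is judged then, once.
The state is a dict: "time": time; "joint_positions": joint angles; "joint_vel": joint speeds; "joint_torque": joint torques, N m; "ee_pos": TCP position; "eef_rot": TCP orientation; "ft_force": force on the tool from outside, world axes, zero at the start; "torque": the same for the moment, N m; "width": finger opening in m; "grip_force": force on a finger pad.
Only numpy, scipy, OpenCV 4.12 (cv2) and the standard library are available. Lean on these libraries where they do the work, as an engineer would, in place of code of your own. Each camera call takes 0.05 s, during which the arm holds its last target. There are 200 camera calls.

## Working session

There is one attempt and no reset: what is moved stays moved. The work goes in short steps, Python scripts to look and compute and a tool call to move; the robot and the scene stay as the last step left them, time stands still between calls to the robot, and variables do not carry over. Pictures are saved under pics/ and viewed, at most 10 in all, crops included, and the job is handed in when it is done.

Besides the shell and the picture viewer there is one more tool, called after "Emit:" as a command line: name --argument value ..., lists and objects as JSON in quotes. drive_tool: Moves the arm, as the interface text tells. Its arguments: {"type":"object","properties":{"series":{"type":"array"},"hand":{"type":"number"},"newtons":{"type":"number"}},"required":["series"]}

```bash
mkdir -p pics; ls
python3 - <<'E'
from bench import r, vision
import cv2,numpy as np
for n in("top","side"):
    c=vision.camera(n); cv2.imwrite(f"pics/{n}0.png",c["color"][:,:,::-1]); print(n,c["intrinsics"],c["R"],c["t"],-c["R"].T@c["t"])
s=r.read_state();print(s)
E
```

```text
pics
top [[509.48235842   0.         323.78637098]
 [  0.         509.48235842 237.59415751]
 [  0.           0.           1.        ]] [[ 7.35246361e-04 -9.99999726e-01  8.62514311e-05]
 [-9.97402239e-01 -7.39549204e-04 -7.20293433e-02]
 [ 7.20293874e-02 -3.30680580e-05 -9.97402510e-01]] [0.09318334 0.47050723 1.28811575] [0.37643427 0.09357387 1.31865217]
side [[492.54306676   0.         313.33842745]
 [  0.         492.54306676 235.60706455]
 [  0.           0.           1.        ]] [[-0.87247286 -0.48843822 -0.01480588]
 [-0.21492993  0.4107769  -0.88604033]
 [ 0.43885787 -0.76986392 -0.46337168]] [0.46885103 0.1602905  0.88657952] [0.05442862 0.84570671 0.55978145]
{'time': 0.1, 'joint_positions': array([ 1.11439931,  0.33280844, -0.06473598,  1.46088562,  0.02162222,
        1.34988836, -0.08849041]), 'joint_vel': array([-5.63590158e-05, -1.50154939e-03,  2.15329278e-03, -3.44997741e-03,
       -2.38530345e-03, -1.14297181e-03,  8.45850298e-04]), 'joint_torque': array([ 2.54892628e-03, -6.24543500e+01,  2.52891798e-02, -3.90713060e+01,
       -6.14511967e-02,  3.66018189e-02,  7.18087358e-05]), 'ee_pos': array([ 0.26256349, -0.56679161,  0.22982023]), 'eef_rot': array([ 9.76562037e-01,  2.15235148e-01, -1.72655538e-04, -6.23108438e-04]), 'ft_force': array([-0.44346563, -0.24435375, -0.44577595]), 'torque': array([-0.04093052, -0.01754409,  0.00167755]), 'grip_force': 0.0, 'width': 0.08674242975922951}
```

View pics/top0.png

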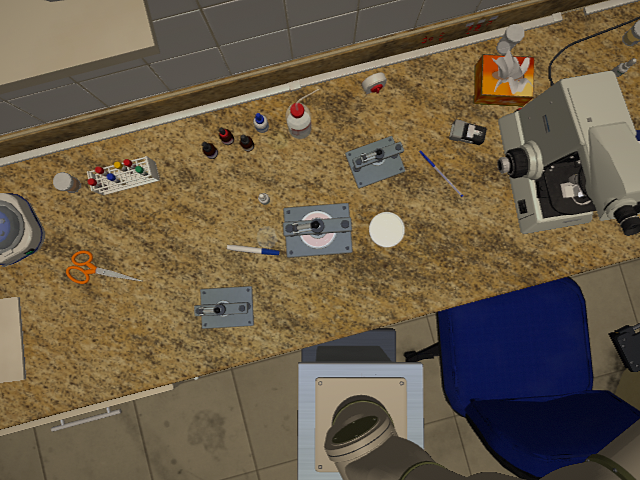

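View pics/side0.png

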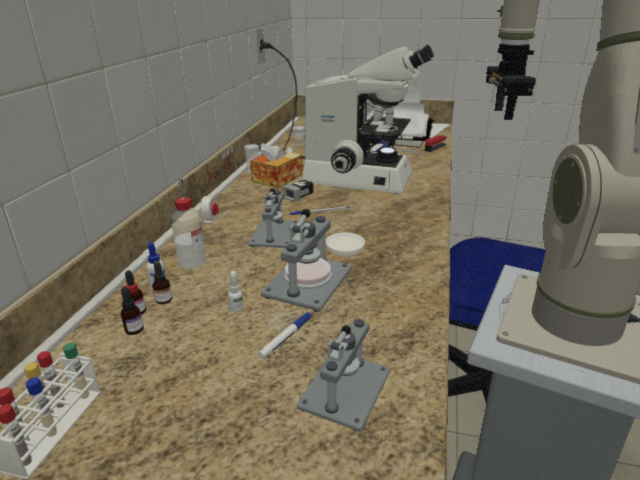

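Candidates for the press (top view): the middle one at (318,230), a smaller one at (377,160) and a smaller one at (225,307). The middle one is about 67 px wide, roughly 170 mm, and holds a dish. It also has the spare dish to its right (387,230), the white dropper (264,198) and the pen (253,250) beside it. I'll check it in a close crop.

Run:
```python
import cv2,numpy as np
a=cv2.imread("pics/top0.png")[190:270,270:370]; b=cv2.imread("pics/side0.png")[200:310,250:360]
a=cv2.resize(a,None,fx=4,fy=4,interpolation=cv2.INTER_CUBIC);b=cv2.resize(b,None,fx=3.6,fy=3.6,interpolation=cv2.INTER_CUBIC)
o=np.zeros((400,800,3),np.uint8);o[:320,:400]=a;o[:396,404:800]=b
cv2.imwrite("pics/c0.png",o)
```

```text
(no output)
```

View pics/c0.png

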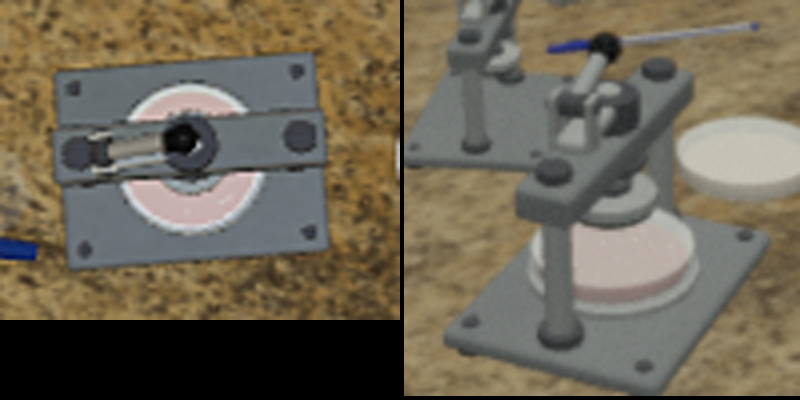

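```bash
cat > h.py <<'E'
from bench import r, vision
import cv2,numpy as np
def P(c): return c["intrinsics"]@np.c_[c["R"],c["t"]]
def tri(ct,cs,a,b):
    X=cv2.triangulatePoints(P(ct),P(cs),np.float64(a).reshape(2,1),np.float64(b).reshape(2,1));return (X[:3]/X[3]).ravel()
def onz(c,uv,z):
    d=c["R"].T@np.linalg.inv(c["intrinsics"])@[*uv,1]; o=-c["R"].T@c["t"]; return o+d*(z-o[2])/d[2]
E
python3 - <<'E'
from h import *
np.set_printoptions(precision=4,suppress=True)
ct,cs=vision.camera("top"),vision.camera("side")
for n,a,b in[("ball",(315.25,224.5),(305.8,212.8)),("pivot",(295.7,227),(301.1,227.8)),("nutL",(289.75,228),(291.7,247.8)),("nutR",(345.2,223.8),(320.8,218.9))]:
    print(n,tri(ct,cs,a,b))
    print(onz(ct,a,.12),onz(cs,b,.12))
for p in[(55,72),(314,53),(328,247),(70,268)]: print(onz(ct,(270+p[0]/4,190+p[1]/4),.012))
print("hub",onz(ct,(317.5,226.2),.135))
print("spare",onz(ct,(387,230),.015),"drop",onz(ct,(264,196),.08),onz(ct,(264,200),.04))
E
```

```text
ball [0.489  0.1126 0.1636]
[0.494  0.1137 0.12  ] [0.5359 0.0316 0.12  ]
pivot [0.4802 0.1555 0.1533]
[0.488  0.1599 0.12  ] [0.5089 0.0971 0.12  ]
nutL [0.4851 0.1736 0.1184]
[0.4857 0.1739 0.12  ] [0.4826 0.1758 0.12  ]
nutR [0.495  0.0425 0.1195]
[0.4957 0.0429 0.12  ] [0.4936 0.0431 0.12  ]
[0.5473 0.197  0.012 ]
[0.5598 0.0297 0.012 ]
[0.4344 0.0211 0.012 ]
[0.4208 0.1865 0.012 ]
hub [0.4886 0.1082 0.135 ]
spare [ 0.4903 -0.0688  0.015 ] drop [0.568  0.2402 0.08  ] [0.564  0.2448 0.04  ]
```

Chosen: the middle press. In the crop its ball is at top (315,224.5) / side (306,213) and its pivot at (296,227) / (301,228). The heights fit (ball 0.164, pivot 0.153, nuts 0.119), and the nut spacing of 131 mm fits the bridge. The axis is at (0.490, 0.108) and the arm points along about (-0.2, 0.98). I'll move above the ball, with the closing line square to the arm.

Emit:
drive_tool --series '[[[1.1,3.4,0.4],3.8],[[1.1,3.4,0.4],3.8],[[1.1,3.4,0.4],3.8],[[1.1,3.4,0.4],3.8],[[1.1,3.4,0.4],3.8],[[1.1,3.4,0.4],3.8],[[1.1,3.4,0.4],3.8],[[1.1,3.4,0.4],3.8],[[1.1,3.4,0.4],3.8],[[1.1,3.4,0.4],3.8]]' --hand 0

```text
time: 1.45
ee_pos: [0.3733, -0.225, 0.2708]
eef_rot: [0.852, 0.523, 0.0, 0.0]
ft_force: [0.7, -0.6, 0.2]
width: 0.0872
grip_force: 0.0
```

Emit:
drive_tool --series '[[[1.2,3.4,0],3.8],[[1.2,3.4,0],3.8],[[1.2,3.4,0],3.8],[[1.2,3.4,0],3.8],[[1.2,3.4,0],3.8],[[1.2,3.4,0],3.8],[[1.2,3.4,0],3.8],[[1.1,3.3,0],3.8],[[1.1,3.3,0],3.8],[[0,0,0],0]]'

```text
time: 2.7
ee_pos: [0.4785, 0.0807, 0.2707]
eef_rot: [0.66, 0.752, 0.001, -0.001]
ft_force: [0.1, -0.0, -0.5]
width: 0.087
grip_force: 0.0
```

Emit:
drive_tool --series '[[[0.5,1.5,0],2],[[0.5,1.6,0],2],[[0,0,-2],0],[[0,0,-2],0],[[0,0,-2],0],[[0,0,-1],0],[[0,0,0],0],[[0,0,0],0],[[0,0,0],0],[[0,0,0],0]]'

```text
time: 3.95
ee_pos: [0.4889, 0.1079, 0.201]
eef_rot: [0.636, 0.772, 0.0, 0.0]
ft_force: [-0.1, -0.4, 0.0]
width: 0.087
grip_force: 0.0
```

Run:
```python
from h import *
o=np.zeros((440,800,3),np.uint8)
c=vision.camera("side");o[:,:400]=cv2.resize(c["color"][180:290,250:350,::-1],(400,440),interpolation=cv2.INTER_CUBIC)
t=vision.camera("top");o[:,400:]=cv2.resize(t["color"][170:280,270:370,::-1],(400,440),interpolation=cv2.INTER_CUBIC)
cv2.imwrite("pics/c1.png",o)
s=r.read_state();print(s["ee_pos"],s["joint_positions"])
p=P(c)@[*s["ee_pos"],1];print(p/p[2])
```

```text
[0.4888293  0.10787102 0.20080241] [ 0.42969909  0.14687804 -0.79142408  1.79050769  0.11011774  1.24888211
 -0.19840268]
[306.25621495 193.87110987   1.        ]
```

View pics/c1.png

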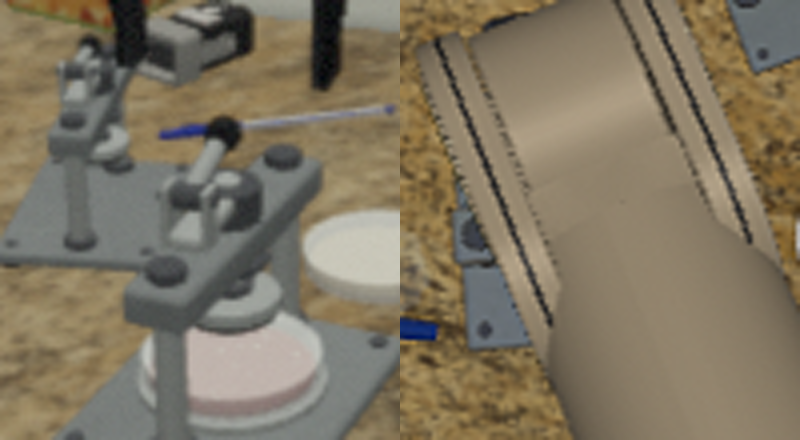

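The fingers straddle the ball evenly (fingers at crop x 128 and 326, ball at 222). I'll descend and grip the ball.

Emit:
drive_tool --series '[[[0,0.35,-1],0],[[0,0,-1],0],[[0,0,-1],0],[[0,0,-1],0],[[0,0,-0.4],0],[[0,0,0],0],[[0,0,0],0],[[0,0,0],0],[[0,0,0],0],[[0,0,0],0]]'

```text
time: 5.3
ee_pos: [0.4888, 0.1114, 0.1567]
eef_rot: [0.636, 0.772, 0.0, 0.0]
ft_force: [-0.2, 0.5, 0.1]
width: 0.0872
grip_force: 0.0
```

Emit:
drive_tool --series '[[[0,0,0],0],[[0,0,0],0],[[0,0,0],0],[[0,0,0],0],[[0,0,0],0],[[0,0,0],0],[[0,0,0],0],[[0,0,0],0],[[0,0,0],0],[[0,0,0],0]]' --hand 1 --newtons 15

```text
time: 6.55
ee_pos: [0.4893, 0.1115, 0.1568]
eef_rot: [0.636, 0.772, 0.001, 0.0]
ft_force: [5.1, 0.6, -1.4]
width: 0.0169
grip_force: 15.0
```

Emit:
drive_tool --series '[[[0,0.15,0.45],0],[[0,0.15,0.45],0],[[-0.05,0.25,0.41],0],[[-0.05,0.25,0.41],0],[[-0.07,0.32,0.35],0],[[-0.07,0.32,0.35],0],[[-0.08,0.38,0.28],0],[[-0.08,0.38,0.28],0],[[0,0,0],0],[[0,0,0],0]]'

```text
time: 7.8
ee_pos: [0.4855, 0.1337, 0.1872]
eef_rot: [0.636, 0.772, 0.001, 0.001]
ft_force: [5.8, 0.7, 1.0]
width: 0.0168
grip_force: 15.0
```

Emit:
drive_tool --series '[[[-0.09,0.43,0.2],0],[[-0.09,0.43,0.2],0],[[-0.09,0.46,0.1],0],[[-0.09,0.46,0.1],0],[[-0.06,0.29,0.02],0],[[-0.06,0.29,0.02],0],[[-0.04,0.2,0],0],[[0,0,0],0],[[0,0,0],0],[[0,0,0],0]]'

```text
time: 9.05
ee_pos: [0.4811, 0.1591, 0.1942]
eef_rot: [0.636, 0.772, 0.001, 0.001]
ft_force: [7.3, 0.0, 4.2]
width: 0.0167
grip_force: 15.0
```

Run:
```python
from h import *
c=vision.camera("side");cv2.imwrite("pics/c2.png",cv2.resize(c["color"][160:280,240:360,::-1],(600,600),interpolation=cv2.INTER_CUBIC))
s=r.read_state();print(s["joint_positions"],s["ft_force"])
```

```text
[ 0.35099006  0.17289569 -0.82674633  1.78635364  0.13578389  1.2365993
 -0.32002544] [6.8779837  0.18591673 4.09259718]
```

View pics/c2.png

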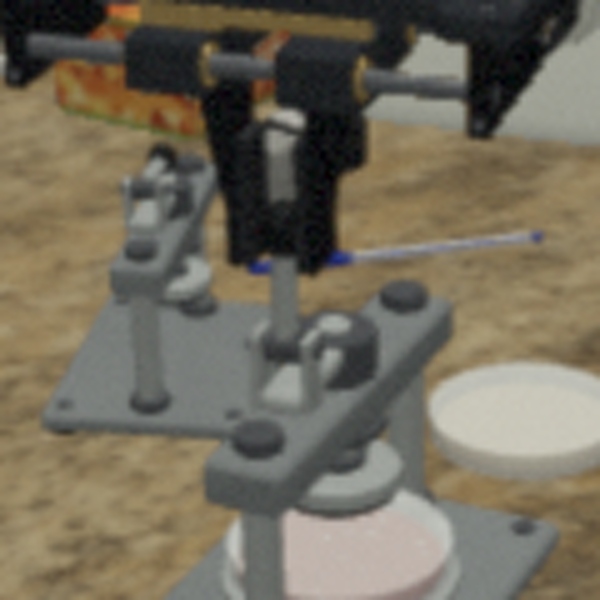

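The handle is upright: stem vertical at (285,300) and ball held in the fingers. The foot is still clear of the dish. Now the first 30° of winding, which is guaranteed free.

Emit:
drive_tool --series '[[[0.26,0.03,0],-2.5],[[0.26,0.01,0],-2.5],[[0.26,0.0,0],-2.5],[[0.26,-0.02,0],-2.5],[[0.26,-0.03,0],-2.5],[[0.26,-0.04,0],-2.5],[[0.26,-0.06,0],-2.5],[[0.25,-0.07,0],-2.5],[[0.25,-0.08,0],-2.5],[[0.25,-0.09,0],-2.5]]'

```text
time: 10.35
ee_pos: [0.5035, 0.157, 0.1938]
eef_rot: [0.788, 0.616, -0.001, -0.001]
ft_force: [-9.0, 2.1, 12.6]
width: 0.0163
grip_force: 15.0
```

```bash
cat > w.py <<'E'
from h import *
import sys
s=r.read_state();p=s["ee_pos"]-[.490,.108,0];phi=np.arctan2(p[1],p[0]);f=s["ft_force"]
print("t",s["time"],"phi",np.degrees(phi).round(1),"R",np.hypot(*p[:2]).round(4),"Ftan",(f[0]*-np.sin(phi)+f[1]*np.cos(phi)).round(2),"Frad",(f[0]*np.cos(phi)+f[1]*np.sin(phi)).round(2),"q7",s["joint_positions"][6].round(2))
E
cat > l.py <<'E'
import numpy as np,sys
a,d=map(float,sys.argv[1:])
m=np.radians(a-d*(np.arange(10)+.5)); print(np.c_[np.sin(m),-np.cos(m)].__mul__(5*np.radians(d)).round(3).tolist())
E
python3 w.py
```

```text
t 10.35 phi 74.6 R 0.0509 Ftan 9.27 Frad -0.34 q7 -0.75
```

```bash
for a in 70 60 50 40; do python3 l.py $a 1; done
```

```text
[[0.082, -0.031], [0.081, -0.032], [0.081, -0.033], [0.08, -0.035], [0.079, -0.036], [0.079, -0.038], [0.078, -0.039], [0.077, -0.04], [0.077, -0.042], [0.076, -0.043]]
[[0.075, -0.044], [0.074, -0.046], [0.074, -0.047], [0.073, -0.048], [0.072, -0.049], [0.071, -0.051], [0.07, -0.052], [0.069, -0.053], [0.068, -0.054], [0.067, -0.056]]
[[0.066, -0.057], [0.065, -0.058], [0.064, -0.059], [0.063, -0.06], [0.062, -0.061], [0.061, -0.062], [0.06, -0.063], [0.059, -0.064], [0.058, -0.065], [0.057, -0.066]]
[[0.056, -0.067], [0.054, -0.068], [0.053, -0.069], [0.052, -0.07], [0.051, -0.071], [0.049, -0.072], [0.048, -0.073], [0.047, -0.074], [0.046, -0.074], [0.044, -0.075]]
```

Emit:
drive_tool --series '[[[0.08,-0.03,0.02],-0.8],[[0.08,-0.03,0.02],-0.8],[[0.08,-0.03,0.02],-0.8],[[0.08,-0.03,0.02],-0.8],[[0.08,-0.03,0.02],-0.8],[[0.08,-0.03,0.02],-0.8],[[0.08,-0.04,0],-0.8],[[0.08,-0.04,0],-0.8],[[0.08,-0.04,0],-0.8],[[0.08,-0.04,0],-0.8]]'

```text
time: 11.6
ee_pos: [0.5107, 0.154, 0.194]
eef_rot: [0.828, 0.56, -0.002, -0.002]
ft_force: [-8.7, 4.9, 4.8]
width: 0.0169
grip_force: 15.0
```

```bash
python3 w.py
```

```text
t 11.6 phi 65.8 R 0.0504 Ftan 9.9 Frad 0.9 q7 -0.88
```

Emit:
drive_tool --series '[[[0.075,-0.045,0],-0.8],[[0.075,-0.045,0],-0.8],[[0.075,-0.045,0],-0.8],[[0.075,-0.05,0],-0.8],[[0.07,-0.05,0],-0.8],[[0.07,-0.05,0],-0.8],[[0.07,-0.05,0],-0.8],[[0.07,-0.055,0],-0.8],[[0.07,-0.055,0],-0.8],[[0.065,-0.055,0],-0.8]]'

```text
time: 12.85
ee_pos: [0.5178, 0.1496, 0.194]
eef_rot: [0.865, 0.501, -0.001, -0.002]
ft_force: [-7.7, 6.5, 4.6]
width: 0.0167
grip_force: 15.0
```

```bash
python3 w.py
```

```text
t 12.85 phi 56.2 R 0.05 Ftan 10.06 Frad 1.11 q7 -1.01
```

Emit:
drive_tool --series '[[[0.065,-0.055,0],-0.8],[[0.065,-0.06,0],-0.8],[[0.065,-0.06,0],-0.8],[[0.065,-0.06,0],-0.8],[[0.06,-0.06,0],-0.8],[[0.06,-0.06,0],-0.8],[[0.06,-0.06,0],-0.8],[[0.06,-0.065,0],-0.8],[[0.06,-0.065,0],-0.8],[[0.055,-0.065,0],-0.8]]'

```text
time: 14.1
ee_pos: [0.5241, 0.144, 0.194]
eef_rot: [0.898, 0.44, -0.001, -0.002]
ft_force: [-6.7, 7.4, 2.9]
width: 0.0166
grip_force: 15.0
```

```bash
python3 w.py
```

```text
t 14.1 phi 46.5 R 0.0495 Ftan 9.95 Frad 0.74 q7 -1.14
```

Emit:
drive_tool --series '[[[0.06,-0.065,0],-0.8],[[0.06,-0.065,0],-0.8],[[0.06,-0.065,0],-0.8],[[0.055,-0.07,0],-0.8],[[0.055,-0.07,0],-0.8],[[0.055,-0.07,0],-0.8],[[0.05,-0.07,0],-0.8],[[0.05,-0.075,0],-0.8],[[0.05,-0.075,0],-0.8],[[0.05,-0.075,0],-0.8]]'

```text
time: 15.35
ee_pos: [0.5297, 0.1374, 0.194]
eef_rot: [0.926, 0.376, -0.001, -0.002]
ft_force: [-5.5, 9.1, 2.1]
width: 0.0167
grip_force: 15.0
```

```bash
python3 w.py; for a in 30 20 10 0 -10 -20; do python3 l.py $a 1; done
python3 - <<'E'
from h import *
c=vision.camera("side");cv2.imwrite("pics/c3.png",cv2.resize(c["color"][220:300,260:340,::-1],(600,600),interpolation=cv2.INTER_CUBIC))
E
```

```text
t 15.35 phi 36.5 R 0.0494 Ftan 10.65 Frad 0.98 q7 -1.26
[[0.043, -0.076], [0.042, -0.077], [0.04, -0.077], [0.039, -0.078], [0.038, -0.079], [0.036, -0.079], [0.035, -0.08], [0.033, -0.081], [0.032, -0.081], [0.031, -0.082]]
[[0.029, -0.082], [0.028, -0.083], [0.026, -0.083], [0.025, -0.084], [0.023, -0.084], [0.022, -0.084], [0.02, -0.085], [0.019, -0.085], [0.017, -0.086], [0.016, -0.086]]
[[0.014, -0.086], [0.013, -0.086], [0.011, -0.087], [0.01, -0.087], [0.008, -0.087], [0.007, -0.087], [0.005, -0.087], [0.004, -0.087], [0.002, -0.087], [0.001, -0.087]]
[[-0.001, -0.087], [-0.002, -0.087], [-0.004, -0.087], [-0.005, -0.087], [-0.007, -0.087], [-0.008, -0.087], [-0.01, -0.087], [-0.011, -0.087], [-0.013, -0.086], [-0.014, -0.086]]
[[-0.016, -0.086], [-0.017, -0.086], [-0.019, -0.085], [-0.02, -0.085], [-0.022, -0.084], [-0.023, -0.084], [-0.025, -0.084], [-0.026, -0.083], [-0.028, -0.083], [-0.029, -0.082]]
[[-0.031, -0.082], [-0.032, -0.081], [-0.033, -0.081], [-0.035, -0.08], [-0.036, -0.079], [-0.038, -0.079], [-0.039, -0.078], [-0.04, -0.077], [-0.042, -0.077], [-0.043, -0.076]]
```

View pics/c3.png

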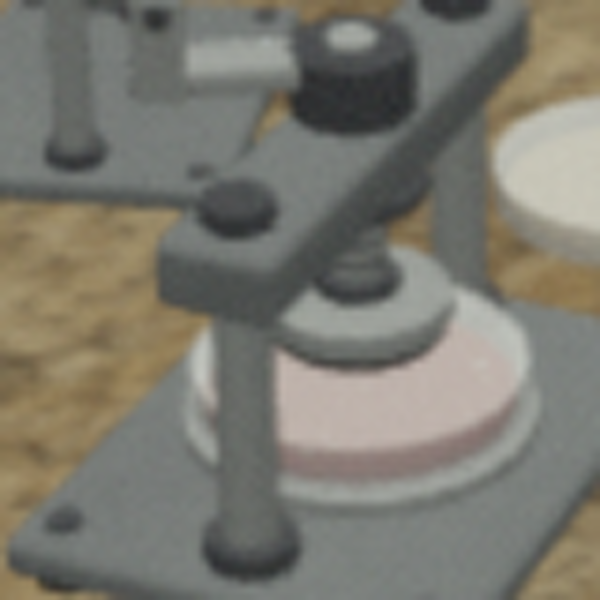

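Foot underside centre is at about (360,320) and lid centre at about (360,372) in the crop. That is a gap of roughly 10–13 mm, so no contact yet. I'll continue, turning the tool a little less to spare joint 7.

Emit:
drive_tool --series '[[[0.045,-0.075,0],-0.6],[[0.045,-0.075,0],-0.6],[[0.04,-0.075,0],-0.6],[[0.04,-0.08,0],-0.6],[[0.04,-0.08,0],-0.6],[[0.04,-0.08,0],-0.6],[[0.035,-0.08,0],-0.6],[[0.035,-0.08,0],-0.6],[[0.035,-0.08,0],-0.6],[[0.03,-0.08,0],-0.6]]'

```text
time: 16.65
ee_pos: [0.5338, 0.13, 0.194]
eef_rot: [0.945, 0.328, -0.001, -0.002]
ft_force: [-3.2, 10.6, 0.0]
width: 0.0165
grip_force: 15.0
```

```bash
python3 w.py
```

```text
t 16.65 phi 26.6 R 0.049 Ftan 10.93 Frad 1.9 q7 -1.34
```

Emit:
drive_tool --series '[[[0.03,-0.08,0],-0.6],[[0.03,-0.08,0],-0.6],[[0.03,-0.08,0],-0.6],[[0.025,-0.085,0],-0.6],[[0.025,-0.085,0],-0.6],[[0.025,-0.085,0],-0.6],[[0.02,-0.085,0],-0.6],[[0.02,-0.085,0],-0.6],[[0.02,-0.085,0],-0.6],[[0.015,-0.085,0],-0.6]]'

```text
time: 17.9
ee_pos: [0.5367, 0.1218, 0.194]
eef_rot: [0.961, 0.278, -0.0, -0.002]
ft_force: [-0.0, 10.2, -2.1]
width: 0.0168
grip_force: 15.0
```

```bash
python3 w.py
```

```text
t 17.9 phi 16.5 R 0.0487 Ftan 9.76 Frad 2.86 q7 -1.43
```

Emit:
drive_tool --series '[[[0.03,-0.085,0],-0.6],[[0.03,-0.085,0],-0.6],[[0.025,-0.085,0],-0.6],[[0.025,-0.085,0],-0.6],[[0.02,-0.085,0],-0.6],[[0.02,-0.09,0],-0.6],[[0.015,-0.09,0],-0.6],[[0.015,-0.09,0],-0.6],[[0.01,-0.09,0],-0.6],[[0.005,-0.09,0],-0.6]]'

```text
time: 19.15
ee_pos: [0.5388, 0.113, 0.194]
eef_rot: [0.974, 0.227, -0.0, -0.002]
ft_force: [-0.4, 11.6, -2.2]
width: 0.0165
grip_force: 15.0
```

```bash
python3 w.py
```

```text
t 19.15 phi 5.9 R 0.049 Ftan 11.59 Frad 0.75 q7 -1.51
```

Emit:
drive_tool --series '[[[0,-0.085,0],-0.6],[[0,-0.085,0],-0.6],[[0,-0.085,0],-0.6],[[-0.005,-0.085,0],-0.6],[[-0.005,-0.085,0],-0.6],[[-0.005,-0.085,0],-0.6],[[-0.01,-0.085,0],-0.6],[[-0.01,-0.085,0],-0.6],[[-0.01,-0.085,0],-0.6],[[-0.015,-0.085,0],-0.6]]'

```text
time: 20.4
ee_pos: [0.5389, 0.1047, 0.1941]
eef_rot: [0.984, 0.176, 0.0, -0.002]
ft_force: [2.7, 13.0, -4.4]
width: 0.0165
grip_force: 15.0
```

```bash
python3 w.py
python3 - <<'E'
from h import *
c=vision.camera("side");cv2.imwrite("pics/c4.png",cv2.resize(c["color"][220:300,260:340,::-1],(600,600),interpolation=cv2.INTER_CUBIC))
E
```

```text
t 20.4 phi -3.9 R 0.049 Ftan 13.17 Frad 1.84 q7 -1.6
```

View pics/c4.png

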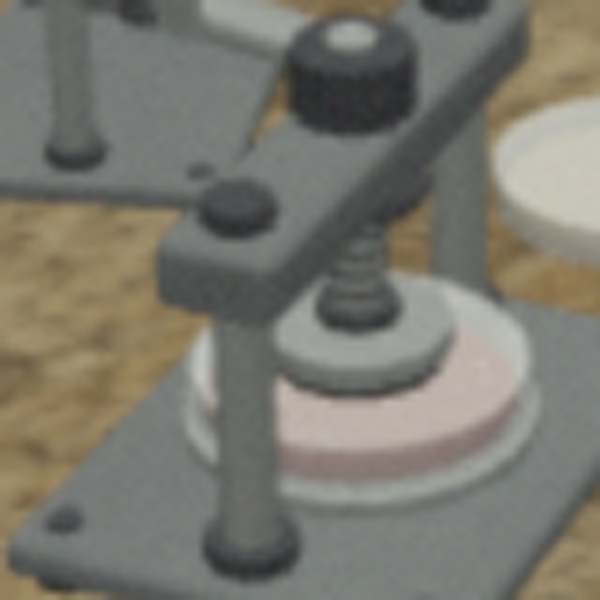

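The foot is close to the lid now: its front rim was at y 365 and is at 395. Tangential force is rising (10 → 11.6 → 13.2). I'll measure how far the foot itself moved, since it should stop once it bears on the dish.

```bash
python3 - <<'E'
from h import *
im0=cv2.resize(cv2.imread("pics/side0.png")[220:300,260:340],(600,600),interpolation=cv2.INTER_CUBIC)
im3,im4=cv2.imread("pics/c3.png"),cv2.imread("pics/c4.png")
T=im3[295:385,285:450] # lower foot rim
for n,im in(("0",im0),("3",im3),("4",im4)):
    m=cv2.matchTemplate(im[:,270:470],T,cv2.TM_CCOEFF_NORMED);print(n,cv2.minMaxLoc(m)[1],np.array(cv2.minMaxLoc(m)[3])+[270,0])
c=vision.camera("side")
for z in(.05,.06): 
    p=P(c)@[.49,.108,z,1];print(p[1]/p[2],((p/p[2])[1]-220)*7.5)
for z in (.02,.025,.03,.035,.04):
    p=P(c)@[.49,.108,z,1];print(z,((p/p[2])[:2]-[260,220])*7.5)
E
python3 w.py
```

```text
0 0.8272632360458374 [285 251]
3 1.0 [285 295]
4 0.9637342095375061 [286 324]
262.84286603600225 321.32149527001684
258.56503640871347 289.237773065351
0.02 [357.18214777 415.80493499]
0.025 [356.81193722 400.23886734]
0.03 [356.44001903 384.60099931]
0.035 [356.06638136 368.89083297]
0.04 [355.69101225 353.10786578]
t 20.5 phi -4.0 R 0.049 Ftan 12.19 Frad 1.8 q7 -1.6
```

```bash
cat > v.py <<'E'
from h import *
import subprocess
c=vision.camera("side");im=cv2.resize(c["color"][220:300,260:340,::-1],(600,600),interpolation=cv2.INTER_CUBIC)
T=cv2.imread("pics/c4.png")[324:414,286:451]
m=cv2.matchTemplate(im[:,276:476],T,cv2.TM_CCOEFF_NORMED);print(cv2.minMaxLoc(m)[1],np.array(cv2.minMaxLoc(m)[3])+[276,0])
cv2.imwrite("pics/last.png",im)
E
echo
```

```text
(no output)
```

Emit:
drive_tool --series '[[[-0.01,-0.085,0],-0.6],[[-0.01,-0.085,0],-0.6],[[-0.015,-0.085,0],-0.6],[[-0.015,-0.085,0],-0.6],[[-0.015,-0.085,0],-0.6],[[-0.02,-0.085,0],-0.6],[[0,0,0],0],[[0,0,0],0],[[0,0,0],0],[[0,0,0],0]]'

```text
time: 21.75
ee_pos: [0.5383, 0.1001, 0.1941]
eef_rot: [0.989, 0.145, 0.001, -0.003]
ft_force: [4.5, 13.3, -5.0]
width: 0.0164
grip_force: 15.0
```

```bash
python3 w.py; python3 v.py
```

```text
t 21.75 phi -9.3 R 0.0489 Ftan 13.85 Frad 2.3 q7 -1.65
0.9986891150474548 [286 324]
```

The foot has stopped moving while the crank turned 5° more, so it has contact. I'll pause to read the settled force.

Emit:
drive_tool --series '[[[0,0,0],0],[[0,0,0],0],[[0,0,0],0],[[0,0,0],0],[[0,0,0],0],[[0,0,0],0],[[0,0,0],0],[[0,0,0],0],[[0,0,0],0],[[0,0,0],0]]'

```text
time: 23.05
ee_pos: [0.5383, 0.1001, 0.1941]
eef_rot: [0.989, 0.145, 0.001, -0.003]
ft_force: [5.2, 13.2, -4.9]
width: 0.0163
grip_force: 15.0
```

```bash
python3 w.py; python3 v.py
```

```text
t 23.05 phi -9.2 R 0.049 Ftan 13.85 Frad 2.99 q7 -1.65
0.9986329078674316 [286 324]
```

Emit:
drive_tool --series '[[[-0.015,-0.085,0],-0.6],[[-0.015,-0.085,0],-0.6],[[-0.02,-0.085,0],-0.6],[[-0.02,-0.085,0],-0.6],[[0,0,0],0],[[0,0,0],0],[[0,0,0],0],[[0,0,0],0],[[0,0,0],0],[[0,0,0],0]]'

```text
time: 24.35
ee_pos: [0.5377, 0.0971, 0.1942]
eef_rot: [0.992, 0.124, 0.001, -0.003]
ft_force: [5.9, 14.7, -5.2]
width: 0.0165
grip_force: 15.0
```

```bash
python3 w.py; python3 v.py
```

```text
t 24.35 phi -12.9 R 0.049 Ftan 15.68 Frad 2.43 q7 -1.68
0.9985735416412354 [286 324]
```

Run:
```python
from h import *
for i in range(3):
    s=r.read_state();print(s["time"],s["ft_force"].round(2),s["torque"].round(3),s["joint_torque"].round(2))
    vision.camera("top")
p=s["ee_pos"]-[.49,.108,0];f=s["ft_force"]
print("moment about crank axis",p[0]*f[1]-p[1]*f[0], "+Tz",s["torque"][2])
```

```text
24.4 [ 5.93 15.7  -5.94] [ 3.357 -1.342 -0.264] [  7.31 -51.78   2.37 -36.07   3.91   3.64   0.29]
24.45 [ 6.08 15.07 -5.88] [ 3.288 -1.349 -0.295] [  7.31 -51.78   2.37 -36.07   3.91   3.64   0.29]
24.5 [ 5.54 15.43 -6.13] [ 3.309 -1.349 -0.277] [  7.31 -51.78   2.37 -36.07   3.91   3.64   0.29]
moment about crank axis 0.7974113917565526 +Tz -0.27659374298368
```

Twist friction in the pads (Tz −0.28) inflates the ball force. The net moment on the crank is about 0.52 N m, so with 0.40 of friction the clamp is near 10 N. The foot image also suggests 9–15 N. I'll advance slowly while untwisting the tool, then re-read.

Emit:
drive_tool --series '[[[-0.006,-0.026,0],-1.5],[[-0.006,-0.026,0],-1.5],[[-0.006,-0.026,0],-1.5],[[-0.006,-0.026,0],-1.5],[[-0.006,-0.026,0],-1.5],[[-0.006,-0.026,0],-1.5],[[-0.006,-0.026,0],-1.5],[[-0.006,-0.026,0],-1.5],[[-0.006,-0.026,0],-1.5],[[-0.006,-0.026,0],-1.5]]'

```text
time: 25.8
ee_pos: [0.5368, 0.0932, 0.1941]
eef_rot: [1.0, -0.007, -0.0, -0.002]
ft_force: [2.7, 10.6, -2.7]
width: 0.0165
grip_force: 15.0
```

```bash
cat >> w.py <<'E'
M=p[0]*f[1]-p[1]*f[0];print("M",M.round(3),"Tz",s["torque"][2].round(3),"net",(M+s["torque"][2]).round(3))
E
python3 w.py; python3 v.py;python3 w.py
```

```text
t 25.8 phi -17.6 R 0.0491 Ftan 10.88 Frad -0.61 q7 -1.93
M 0.535 Tz -0.003 net 0.531
0.9986280798912048 [286 324]
t 25.85 phi -17.6 R 0.0491 Ftan 10.53 Frad -0.68 q7 -1.93
M 0.517 Tz -0.01 net 0.507
```

Emit:
drive_tool --series '[[[0.018,0.058,0],0],[[0.018,0.058,0],0],[[0.018,0.058,0],0],[[0.018,0.058,0],0],[[0.018,0.058,0],0],[[0.018,0.058,0],0],[[0,0,0],0],[[0,0,0],0],[[0,0,0],0],[[0,0,0],0]]'

```text
time: 27.1
ee_pos: [0.5386, 0.093, 0.1941]
eef_rot: [1.0, -0.008, 0.0, 0.0]
ft_force: [-0.9, 4.1, 3.0]
width: 0.0167
grip_force: 15.0
```

```bash
python3 w.py
```

```text
t 27.1 phi -17.2 R 0.0508 Ftan 3.63 Frad -2.03 q7 -1.94
M 0.184 Tz 0.062 net 0.247
```

Emit:
drive_tool --series '[[[0.005,0.06,0],0],[[0.005,0.06,0],0],[[0.005,0.06,0],0],[[0.005,0.06,0],0],[[0.005,0.06,0],0],[[0,0,0],0],[[0,0,0],0],[[0,0,0],0],[[0,0,0],0],[[0,0,0],0]]'

```text
time: 28.35
ee_pos: [0.5388, 0.0935, 0.194]
eef_rot: [1.0, -0.009, -0.0, 0.002]
ft_force: [-2.0, -4.8, 6.0]
width: 0.0164
grip_force: 15.0
```

```bash
python3 w.py;python3 v.py
```

```text
t 28.35 phi -16.6 R 0.0509 Ftan -5.21 Frad -0.57 q7 -1.94
M -0.265 Tz 0.123 net -0.143
0.9986713528633118 [286 324]
```

Emit:
drive_tool --series '[[[0,0.04,0],0],[[0,0.04,0],0],[[0,0.04,0],0],[[0,0.04,0],0],[[0,0.04,0],0],[[0,0,0],0],[[0,0,0],0],[[0,0,0],0],[[0,0,0],0],[[0,0,0],0]]'

```text
time: 29.65
ee_pos: [0.539, 0.0947, 0.194]
eef_rot: [1.0, -0.01, -0.0, 0.002]
ft_force: [-1.6, -6.3, 6.3]
width: 0.0165
grip_force: 15.0
```

```bash
python3 w.py
```

```text
t 29.65 phi -15.2 R 0.0507 Ftan -6.49 Frad 0.08 q7 -1.95
M -0.329 Tz 0.121 net -0.208
```

Hysteresis: the forward limit is about +0.53 and the backward limit about −0.21 N m. That gives friction ≈ 0.37 N m and a clamp of about 13–15 N. Going forward a little past −17.6°, to about −20.5°, for roughly 19 N.

Emit:
drive_tool --series '[[[-0.025,-0.08,0],-0.5],[[-0.025,-0.08,0],-0.5],[[-0.025,-0.08,0],-0.5],[[-0.025,-0.08,0],-0.5],[[-0.025,-0.08,0],-0.5],[[-0.025,-0.08,0],-0.5],[[-0.025,-0.08,0],-0.5],[[-0.025,-0.08,0],-0.5],[[-0.025,-0.08,0],-0.5],[[0,0,0],0]]'

```text
time: 30.9
ee_pos: [0.5369, 0.0935, 0.1941]
eef_rot: [0.999, -0.047, 0.001, -0.002]
ft_force: [4.9, 10.4, -0.9]
width: 0.0165
grip_force: 15.0
```

```bash
python3 w.py
```

```text
t 30.9 phi -17.2 R 0.0491 Ftan 11.37 Frad 1.59 q7 -2.01
M 0.558 Tz 0.052 net 0.609
```

Emit:
drive_tool --series '[[[-0.025,-0.08,0],0],[[0,0,0],0],[[0,0,0],0],[[0,0,0],0],[[0,0,0],0],[[0,0,0],0],[[0,0,0],0],[[0,0,0],0],[[0,0,0],0],[[0,0,0],0]]'

```text
time: 32.15
ee_pos: [0.5367, 0.0931, 0.1941]
eef_rot: [0.999, -0.046, 0.001, -0.002]
ft_force: [5.0, 11.4, -1.1]
width: 0.016
grip_force: 15.0
```

```bash
python3 w.py
```

```text
t 32.15 phi -17.8 R 0.049 Ftan 12.41 Frad 1.26 q7 -2.01
M 0.608 Tz -0.006 net 0.602
```

Emit:
drive_tool --series '[[[0.02,0.08,0],0],[[0.02,0.08,0],0],[[0.02,0.08,0],0],[[0.02,0.08,0],0],[[0,0,0],0],[[0,0,0],0],[[0,0,0],0],[[0,0,0],0],[[0,0,0],0],[[0,0,0],0]]'

```text
time: 33.4
ee_pos: [0.537, 0.0934, 0.194]
eef_rot: [0.999, -0.047, -0.0, -0.0]
ft_force: [0.3, 5.1, 2.2]
width: 0.0165
grip_force: 15.0
```

```bash
python3 w.py
```

```text
t 33.4 phi -17.3 R 0.0492 Ftan 4.99 Frad -1.24 q7 -2.02
M 0.245 Tz 0.02 net 0.265
```

Fwd/back readings agree on roughly 17–19 N. Now releasing.

Emit:
drive_tool --series '[[[0.02,0.08,0],0],[[0.01,0.04,0],0],[[0,0,0],0],[[0,0,0],0],[[0,0,0],0],[[0,0,0],0],[[0,0,0],0],[[0,0,0],0],[[0,0,0],0],[[0,0,0],0]]'

```text
time: 34.65
ee_pos: [0.5373, 0.0939, 0.1939]
eef_rot: [0.999, -0.048, -0.0, 0.0]
ft_force: [-3.1, -4.3, 5.0]
width: 0.0167
grip_force: 15.0
```

Emit:
drive_tool --series '[[[0,0,0],0],[[0,0,0],0],[[0,0,0],0],[[0,0,0],0],[[0,0,0],0],[[0,0,0],0],[[0,0,0],0],[[0,0,0],0],[[0,0,0],0],[[0,0,0],0]]' --hand 0

```text
time: 35.9
ee_pos: [0.5374, 0.0943, 0.194]
eef_rot: [0.999, -0.047, 0.0, 0.0]
ft_force: [-0.9, -0.8, 0.4]
width: 0.0868
grip_force: 0.0
```

Emit:
drive_tool --series '[[[0,0,1],0],[[0,0,1],0],[[0,0,1],0],[[0,0,1],0],[[0,0,1],0],[[0,0,1],0],[[0,0,1],0],[[0,0,1],0],[[0,0,0],0],[[0,0,0],0]]'

```text
time: 37.15
ee_pos: [0.5372, 0.0943, 0.2736]
eef_rot: [0.999, -0.048, -0.0, 0.0]
ft_force: [-0.3, 0.3, -0.2]
width: 0.0869
grip_force: 0.0
```

```bash
python3 v.py
python3 - <<'E'
from h import *
c=vision.camera("side");cv2.imwrite("pics/c5.png",cv2.resize(c["color"][160:310,225:375,::-1],(600,600),interpolation=cv2.INTER_CUBIC))
s=r.read_state();print(s["ft_force"],s["torque"])
E
```

```text
0.9989104866981506 [286 324]
[ 0.04763837 -0.56420114 -0.37206642] [ 0.04096273  0.07650607 -0.03171842]
```

View pics/c5.png

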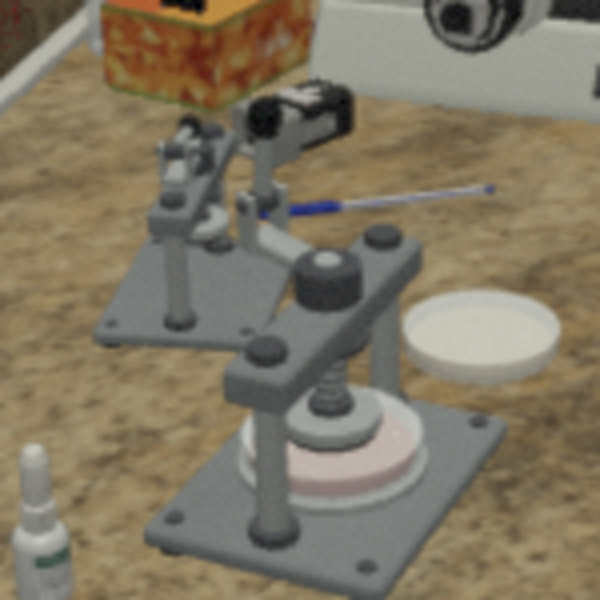

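The dish is still clamped: foot on the lid at (335,425), handle upright at (265,170), nothing touched. The estimate is about 17 N, so I'm handing in.

```bash
python3 -c "
from bench import r
print(r.close_job())"
```

```text
the job is handed in; nothing more can be done
None
```

I folded the handle upright and wound the crank until the foot clamps the dish with an estimated 17 N (worked out from crank torque and images, not measured directly). I then released it with the robot clear and handed the job in at about 37 s; no verdict came back.

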